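Sweep the loose screw caps into their bay on the perfumer's bench

ROBOT

A 6-joint arm with a two-finger parallel gripper is mounted at the origin on the work surface. World frame = base frame: x ahead of the robot, y to its left, z up, the work surface at z = 0. Lengths are in mm, angles in degrees, forces in N, time in s.
With the tool pointing down it reaches from about 300 to 850 mm from the base axis. Payload 4.2 kg.
Tool frame: the origin (TCP) lies midway between the tips of the shut fingers; the grasp point (between the pads) lies 19 mm behind it (env.grip_point_offset is the distance from the TCP to the grasp point, in mm); z points along the fingers, x is the direction in which the jaws open and shut, and the axes are right-handed (so a half turn about z gives the same grasp; the last joint's range is limited). The gripper opens to 91 mm and grips with 3 to 60 N. Pads are 32 mm wide; open, the fingers measure 118 mm over their backs; the gripper's body (76 mm by 178 mm) begins 60 mm behind the grasp point.
Start: joints at [68.87, 18.312, 89.639, -0, 72.044, -1.146], TCP at [196.521, 540.391, 213.976] pointing down, gripper open.
Joint ranges: [-177.97, 177.97], [-48.28, 115.42], [12.27, 149.76], [-77.06, 257.06], [2.81, 150.46], [-146.56, 146.56]. Speed limits (degrees/s): [147.25, 147.25, 180, 180, 180, 180].

INTERFACE

Orientations are given as [roll, pitch, yaw] about the fixed x, y, z axes, in that order (R = Rz(yaw) Ry(pitch) Rx(roll)).
In Python, from workcell import env gives the robot as it stands.
- The arm moves only by the shell command python3 -m pendant 'ROWS' [FORCE]. ROWS is JSON, a list of rows, each an object with "xyz": the shift along the tool's x, y, z in m, a list of three; "roll": the turn about the tool's z in degrees; "jaw": the closure, from 0 (fully open) to 1 (shut). A call has exactly 8 rows; each row is the pose to reach, as a shift and turn from the pose commanded when the call began, along the tool's axes at that moment; what a row does not reach only later rows make up. A row lasts 1/8 s, in which the tool goes at most 62.5 mm and 10.7 degrees, less where a joint would pass 70% of its speed; a pose out of reach is approached as far as the arm can. A call with a gripper value outside its range is refused whole. The fingers move at their own pace and stop on an object; FORCE is the grip in N (left out, the last holds). Time passes only in rows, so rows that repeat a pose let the fingers close, or fill a call up. It gives the time, the measured TCP pose, the force and the opening at its end, in the units of the state.
- env.state(): the state, without advancing time (a new reading comes with each control period).
- env.grab_frame(name): name is "scene" or "side" or "wrist"; returns (picture, depth): 420x560x3 uint8, blue, green, red; 420x560 float32, mm along the optical axis (not along the pixel's ray), 0 where there is no reading.
- env.camera_params(name): a dict with "camera_matrix" (3x3 intrinsics, pixels), "cam_to_world" (4x4, takes a point from camera to world coordinates); the wrist camera has in their place "hand_eye" (4x4, takes a point from camera to tool coordinates, whose origin is the TCP and whose axes are the tool frame's). Camera axes: x right, y up, looking along -z (the intrinsics and any distortion apply to the point x, -y, -z); pixel columns grow to the right and rows downward; lengths in mm; the calibration is good to about 2 mm. A picture is of the moment at which its call begins: read the wrist's pose just before it. camera_params takes no time and is no camera call.
- env.job_done(): hands the job in, once; it reports no verdict.
The state is a dict: "time_s": time; "qpos": joint angles; "qvel": joint speeds; "effort": joint torques, N m; "ee_pos": TCP position; "ee_rot": TCP orientation; "force": force on the tool from outside, world axes, zero at the start; "torque": the same for the moment, N m; "gripper_width": finger opening in mm.
Only numpy, scipy, OpenCV 4.12 (cv2) and the standard library are available. Lean on these libraries where they do the work, as an engineer would, in place of code of your own. Each camera call takes 0.05 s, during which the arm holds its last target. There are 200 camera calls.

TASK

Clear the mixing space: with the fingertips, gently sweep the three loose white screw caps across the bench into the green-floored wooden bay until every cap is completely inside it. Slide them along the bench: do not pinch them or lift them off it. Leave every bottle and the jar standing where it is.

Things in the scene. Friction and masses are not known exactly. Their poses are not given: they have to be found in the camera images.
- bay: Fixed bay: three pale wooden walls, 8 mm thick, 28 mm high, round a green floor flush with the bench (no sill). Inside 110 mm deep (its x) by 280 mm wide (its y). Origin at bench level, centre of the floor; x points from the open mouth (x = -55 mm) to the back wall (inside face x = +55 mm); side walls' inside faces y = +-140 mm; z up. Its place and yaw (within 0.2 rad) vary.
- bay_mouth (a point): Middle of the bay's open mouth, at bench level; axes as the bay's. Caps and roll-on bottles stand in one row 70 to 120 mm before the mouth (on the robot's side), about 75 mm apart along the bay's y, in any order, from y = -160 to +160 mm. Nothing stands between row and mouth, nor between row and robot.
- cap_a_mid (a point): Centre of white ribbed plastic screw cap A: a disc 30 mm in diameter and 18 mm high, 11 to 20 g, lying flat on the bench and sliding freely; this point is 9 mm above the bench. The three caps are alike.
- cap_b_mid (a point): Centre of white ribbed plastic screw cap B: a disc 30 mm in diameter and 18 mm high, 11 to 20 g, lying flat on the bench and sliding freely; this point is 9 mm above the bench. The three caps are alike.
- cap_c_mid (a point): Centre of white ribbed plastic screw cap C: a disc 30 mm in diameter and 18 mm high, 11 to 20 g, lying flat on the bench and sliding freely; this point is 9 mm above the bench. The three caps are alike.
- cap_a: The same screw cap A, origin at the centre of its underside, z up.
- cap_b: The same screw cap B, origin at the centre of its underside, z up.
- cap_c: The same screw cap C, origin at the centre of its underside, z up.
- rollon_a: Small loose amber glass roll-on bottle with a black cap, standing: 28 mm in diameter, 62 mm high, 60 g. Origin at the centre of its underside, z up. To be left alone.
- rollon_b: Small loose amber glass roll-on bottle with a black cap, standing: 28 mm in diameter, 62 mm high, 60 g. Origin at the centre of its underside, z up. To be left alone.
- amber: Loose amber glass bottle with black cap, standing beside the bay: 60 mm in diameter, 125 mm high. Origin at the centre of its underside, z up. To be left alone.
- blue: Loose blue bottle with black cap, standing on the other side of the bay: 38 mm in diameter, 95 mm high. Origin at the centre of its underside, z up. To be left alone.
- jar: Loose amber jar with metal lid, standing beyond the blue bottle: 60 mm in diameter, 50 mm high. Origin at the centre of its underside, z up. To be left alone.

How it is judged (in metres and radians):
At the end, for the whole second after the job is handed in: All three caps lie at rest on the bay floor (centre under 20 mm high), wholly inside: each centre 13 mm or more past the mouth line and between the walls. All bottles and the jar stand upright (within 0.15 rad) within 15 mm of where they were (x of cap_a_mid in the frame of bay between -0.042 and 0.057 m and y of cap_a_mid in the frame of bay between -0.142 and 0.142 m and height (world z) of each of cap_a_mid, cap_b_mid, cap_c_mid below 0.02 m and linear speed of each of cap_a, cap_b, cap_c below 0.02 m/s and x of cap_b_mid in the frame of bay between -0.042 and 0.057 m and y of cap_b_mid in the frame of bay between -0.142 and 0.142 m and x of cap_c_mid in the frame of bay between -0.042 and 0.057 m and y of cap_c_mid in the frame of bay between -0.142 and 0.142 m and distance of each of rollon_a, rollon_b, amber, blue, jar from where it was at the start of the episode below 0.015 m and angle between each of rollon_a, rollon_b, amber, blue, jar's own z axis and vertical below 0.15 rad); the robot touches nothing.
It fails at once if a cap is lifted (its centre rises above 28 mm) (height (world z) of any of cap_a_mid, cap_b_mid, cap_c_mid above 0.028 m).
It fails at once if a cap is pinched or pressed hard (fingers on a cap with more than 20 N) (contact force between the fingers and cap_a above 20 N or contact force between the fingers and cap_b above 20 N or contact force between the fingers and cap_c above 20 N).
It fails at once if a bottle or the jar is moved by more than 20 mm or tipped by more than 0.3 rad (distance of any of rollon_a, rollon_b, amber, blue, jar from where it was at the start of the episode above 0.02 m or angle between any of rollon_a, rollon_b, amber, blue, jar's own z axis and vertical above 0.3 rad).
It also fails if it takes over 54 s, if anything falls off the work surface, if the arm or the gripper's body presses on something with over 40 N, if the wrist force passes 120 N, or if a joint passes its speed limit or range.

## Working session

There is one attempt and no reset: what is moved stays moved. The work goes in short steps, Python scripts to look and compute and a shell command to move; the robot and the scene stay as the last step left them, time stands still between calls to the robot, and variables do not carry over. Pictures are saved under pics/ and viewed, about 8 in all and at most 12, crops included, and the job is handed in when it is done.

```bash
ls; mkdir -p pics; python3 - <<'E'
from workcell import env
import cv2
print(env.state())
for n in("scene","side"):
    p,d=env.grab_frame(n); cv2.imwrite(f"pics/{n}0.png",p)
    import numpy as np; np.save(f"{n}_d.npy",d)
    print(n,env.camera_params(n))
E
```

```text
pics
{'time_s': 0.0, 'qpos': array([ 6.88681650e+01,  1.83516197e+01,  8.97059857e+01, -1.31856947e-03,
        7.20444975e+01, -1.14653310e+00]), 'qvel': array([-0.12292392, -0.04061288,  0.00565407, -0.03356153, -0.07430692,
       -0.08460707]), 'effort': array([ 2.00644143e-03, -4.12451112e+01, -2.31977731e+01,  7.28337374e-02,
        4.57391236e-02, -1.35257110e-04]), 'ee_pos': array([196.35221819, 539.8964728 , 213.12335283]), 'ee_rot': array([-1.79999210e+02,  1.02107524e-01,  7.00151064e+01]), 'force': array([-0.04415027, -0.73115623,  0.37139915]), 'torque': array([ 0.01909236, -0.02960059, -0.02715536]), 'gripper_width': 91.52346503587017}
scene {'camera_matrix': array([[503.05652774,   0.        , 286.31108057],
       [  0.        , 503.05652774, 211.98844968],
       [  0.        ,   0.        ,   1.        ]]), 'cam_to_world': array([[ 8.39684980e-01, -4.82841240e-01,  2.48582926e-01,
         8.59662644e+02],
       [ 5.42990936e-01,  7.38446216e-01, -3.99822499e-01,
        -4.52694508e+02],
       [ 9.48567049e-03,  4.70703222e-01,  8.82240613e-01,
         9.62354729e+02],
       [ 0.00000000e+00,  0.00000000e+00,  0.00000000e+00,
         1.00000000e+00]])}
side {'camera_matrix': array([[471.2955853 ,   0.        , 276.13489298],
       [  0.        , 471.2955853 , 204.78148105],
       [  0.        ,   0.        ,   1.        ]]), 'cam_to_world': array([[ 7.52942351e-01,  4.28609818e-01, -4.99371045e-01,
         1.56498459e+02],
       [-6.58026673e-01,  5.00574829e-01, -5.62517323e-01,
        -5.06322039e+02],
       [ 8.87212788e-03,  7.52142583e-01,  6.58940681e-01,
         5.98592796e+02],
       [ 0.00000000e+00,  0.00000000e+00,  0.00000000e+00,
         1.00000000e+00]])}
```

View pics/scene0.png

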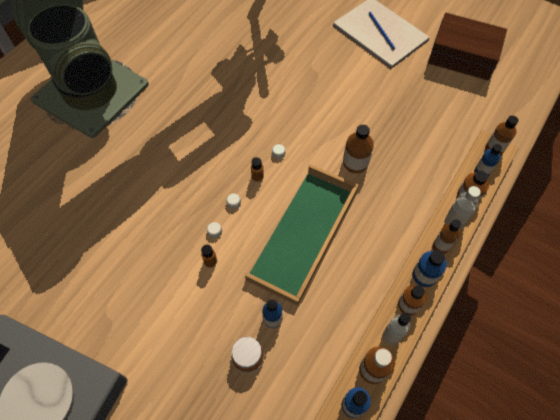

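View pics/side0.png

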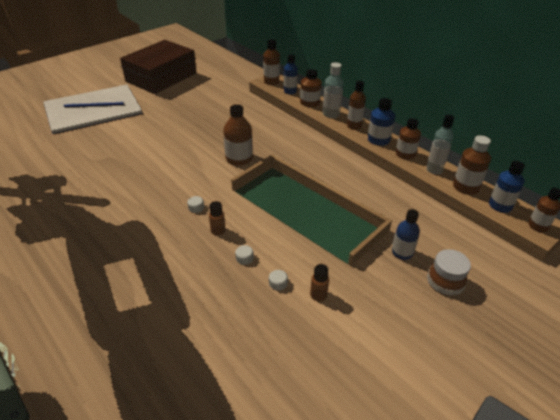

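The scene picture shows caps near (279,152), (233,200) and (214,229). The roll-ons are near (257,170) and (209,257), and the bay spans (310,172)-(355,185)-(297,300)-(250,283). I'll enlarge the row and measure.

```bash
cat > h.py <<'E'
from workcell import env
import numpy as np, cv2
def pix2w(n,u,v,z):
    c=env.camera_params(n);K=c["camera_matrix"];T=c["cam_to_world"]
    r=T[:3,:3]@np.array([(u-K[0,2])/K[0,0],-(v-K[1,2])/K[1,1],-1]);o=T[:3,3]
    return (o+r*(z-o[2])/r[2])
E
python3 - <<'E'
from h import *
p=cv2.imread("pics/scene0.png")[120:320,180:380]
cv2.imwrite("pics/crop.png",cv2.resize(p,None,fx=3,fy=3,interpolation=cv2.INTER_CUBIC))
n="scene"
for nm,(u,v),z in [("capA",(279,150),18),("capB",(233,199),18),("capC",(214,228),18)]: print(nm,pix2w(n,u,v,z).round(1))
for nm,(u,v),z in [("capA",(196,201),18),("capB",(244,252),18),("capC",(278,276),18)]: print("side",nm,pix2w("side",u,v,z).round(1))
E
```

```text
capA [492.8 100.5  18. ]
capB [480.2 -61.   18. ]
capC [ 487.7 -139.2   18. ]
side capA [489.   95.6  18. ]
side capB [476.5 -66.1  18. ]
side capC [ 485.3 -142.4   18. ]
```

View pics/crop.png

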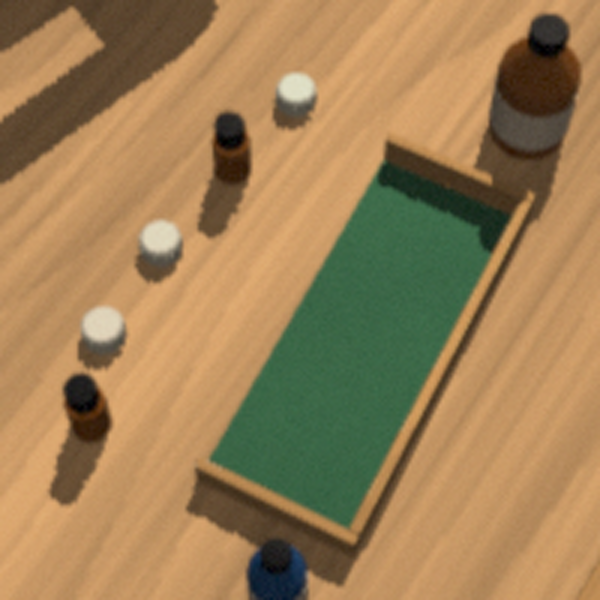

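```bash
python3 - <<'E'
from h import *
P={"capA":(296,88,18),"capB":(160,240,18),"capC":(103,325,18),"roA_top":(230,122,62),"roA_base":(234,174,0),"roB_top":(80,383,62),"roB_base":(93,433,0),
"L_mouth":(388,138,28),"L_back":(533,195,28),"R_mouth":(202,464,28),"R_back":(353,541,28),"floorLm":(377,183,0),"floorRm":(212,458,0)}
W={k:pix2w("scene",180+a/3,120+b/3,z) for k,(a,b,z) in P.items()}
for k in W: print(k,W[k].round(1))
c=(W["L_mouth"]+W["L_back"]+W["R_mouth"]+W["R_back"])/4
dy=W["L_mouth"]+W["L_back"]-W["R_mouth"]-W["R_back"]
yaw=np.arctan2(-dy[0],dy[1]);print("yaw",np.degrees(yaw),"len",np.linalg.norm(dy)/2)
ex=np.array([np.cos(yaw),np.sin(yaw)]);ey=np.array([-ex[1],ex[0]])
o=c[:2]-4*ex # outer box is 110+8 long
print("bay",o)
for k in W:
    d=W[k][:2]-o;print(k,"bay",(d@ex).round(1),(d@ey).round(1))
E
```

```text
capA [491.1 101.6  18. ]
capB [482.2 -62.6  18. ]
capC [ 488.8 -139.5   18. ]
roA_top [485.1  25.3  62. ]
roA_base [488.2  21.3   0. ]
roB_top [ 518.7 -196.    62. ]
roB_base [ 525.3 -203.3    0. ]
L_mouth [576.4  95.6  28. ]
L_back [690.  111.3  28. ]
R_mouth [ 608.1 -189.    28. ]
R_back [ 719.4 -179.2   28. ]
floorLm [582.1  73.3   0. ]
floorRm [ 603.8 -173.8    0. ]
yaw 6.069446836321966 len 289.13283207441026
bay [644.49615207 -40.75678553]
capA bay -137.5 157.8
capB bay -163.7 -4.5
capC bay -165.3 -81.7
roA_top bay -151.6 82.5
roA_base bay -148.8 78.3
roB_top bay -141.5 -141.1
roB_base bay -135.7 -149.0
L_mouth bay -53.3 142.8
L_back bay 61.3 146.4
R_mouth bay -51.8 -143.6
R_back bay 59.8 -145.6
floorLm bay -50.0 120.1
floorRm bay -54.5 -128.0
```

```bash
cat >> h.py <<'E'
yaw=np.radians(6.07);EX=np.array([np.cos(yaw),np.sin(yaw)]);EY=np.array([-EX[1],EX[0]]);O=np.array([644.5,-40.8])
def w2b(p): d=np.array(p)[:2]-O; return np.array([d@EX,d@EY]).round(1)
def plan(cap,goal,back=70):
    """roll and tool-axis shifts from the present pose: to a point behind the cap, and push length"""
    from scipy.spatial.transform import Rotation as R
    s=env.state();p=s["ee_pos"];y0=s["ee_rot"][2]
    cap=np.array(cap);g=O+EX*goal[0]+EY*goal[1];d=g-cap;L=np.linalg.norm(d);u=d/L
    ty=np.degrees(np.arctan2(u[1],u[0]))+90
    st=cap-u*back;a=np.radians(y0)
    X=np.array([np.cos(a),np.sin(a)]);Y=np.array([np.sin(a),-np.cos(a)]);m=st-p[:2]
    print("t",round(s["time_s"],2),"yaw",y0,"target",ty,"roll",y0-ty,"start",st,"shift xy",m@X,m@Y,"z",p[2],"push L",L+back-27)
E
python3 - <<'E'
from h import *
for nm,u,v in [("amber",357,168),("blue",273,322)]:
    w=pix2w("scene",u,v,0);print(nm,w,w2b(w))
w=pix2w("scene",246.5,352,50);print("jar",w,w2b(w))
w=pix2w("scene",362,131,125);print("ambertop",w,w2b(w))
w=pix2w("scene",271,307,95);print("bluetop",w,w2b(w))
plan((490,98.5),(-15,70))
plan((479.5,-64),(-15,-5))
plan((487,-141),(-15,-70))
E
```

```text
amber [ 6.61619272e+02  1.66943361e+02 -1.13686838e-13] [ 39.  204.8]
blue [ 698.32036354 -233.97185756    0.        ] [  33.1 -197.8]
jar [ 697.12191751 -316.53795428   50.        ] [  23.2 -279.8]
ambertop [651.65424227 171.81534533 125.        ] [ 29.6 210.7]
bluetop [ 696.31670231 -234.99052774   95.        ] [  31.  -198.6]
t 0.1 yaw 70.01499222670017 target 61.664424154489936 roll 8.350568072210237 start [428.38720295 131.72443738] shift xy -304.3517967781279 357.58949237968284 z 213.23435749919472 push L 193.17568673784743
t 0.1 yaw 70.01499222670017 target 96.30528864696541 roll -26.290296420265236 start [409.92344244 -71.68782402] shift xy -501.8254333540176 409.75865378052845 z 213.23435749919472 push L 194.52944393724547
t 0.1 yaw 70.01499222670017 target 100.94549489821684 roll -30.930502671516663 start [ 418.27342218 -154.29125655] shift xy -576.6008511831675 445.8375411770992 z 213.23435749919472 push L 195.7652035608468
```

```bash
python3 -m pendant '[{"xyz":[-0.043,0.051,0.0],"roll":1,"jaw":0.3},{"xyz":[-0.087,0.102,0.0],"roll":2,"jaw":0.6},{"xyz":[-0.130,0.153,0.0],"roll":4,"jaw":0.78},{"xyz":[-0.174,0.204,0.02],"roll":5,"jaw":0.78},{"xyz":[-0.217,0.255,0.04],"roll":6,"jaw":0.78},{"xyz":[-0.261,0.306,0.06],"roll":7,"jaw":0.78},{"xyz":[-0.304,0.358,0.08],"roll":8.35,"jaw":0.78},{"xyz":[-0.304,0.358,0.12],"roll":8.35,"jaw":0.78}]' 10
python3 - <<'E'
from h import *
s=env.state();print(s["ee_pos"],s["ee_rot"],s["gripper_width"])
p,d=env.grab_frame("wrist");cv2.imwrite("pics/w1.png",p);np.save("w1.npy",d)
print(env.camera_params("wrist"))
plan((490,98.5),(-15,70))
E
```

```text
time_s: 1.1
ee_pos: [430.8, 133.1, 98.1]
ee_rot: [179.7, -0.3, 61.6]
force: [1.0, 0.6, -0.4]
gripper_width: 20.5
[430.7752418  133.05496807  98.12861182] [179.72153209  -0.26039737  61.55027264] 20.48397937197544
{'camera_matrix': array([[350.08905744,   0.        , 285.02994017],
       [  0.        , 350.08905744, 212.60981562],
       [  0.        ,   0.        ,   1.        ]]), 'hand_eye': array([[ 9.99999503e-01, -9.42733255e-04, -3.24392597e-04,
         7.06364574e-01],
       [-9.92479531e-04, -9.72206746e-01, -2.34121888e-01,
        -6.59754453e+01],
       [-9.46621818e-05,  2.34122093e-01, -9.72207198e-01,
        -1.69447078e+02],
       [ 0.00000000e+00,  0.00000000e+00,  0.00000000e+00,
         1.00000000e+00]])}
t 1.15 yaw 61.522983471401645 target 61.664424154489936 roll -0.14144068308829105 start [428.38720295 131.72443738] shift xy 2.9360140780065653 -0.20754914244799982 z 91.63617395867075 push L 193.17568673784743
```

View pics/w1.png

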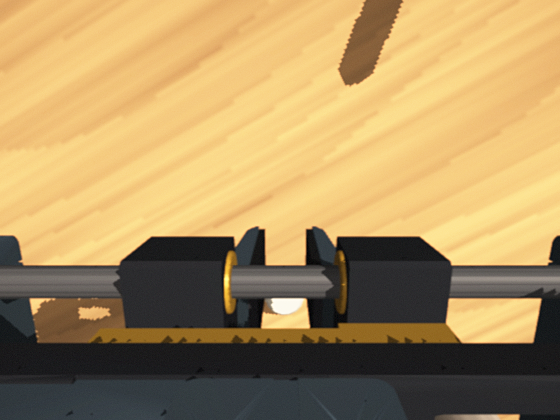

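The wrist view shows the cap at (287,300), centred between the fingers (midpoint about 286), so I'll lower and start the sweep.

```bash
python3 -m pendant '[{"xyz":[0.001,0,0.03],"roll":0,"jaw":0.78},{"xyz":[0.001,0,0.06],"roll":0,"jaw":0.78},{"xyz":[0.001,0,0.08],"roll":0,"jaw":0.78},{"xyz":[0.001,0,0.085],"roll":0,"jaw":0.78},{"xyz":[0.001,0.0,0.085],"roll":0,"jaw":0.78},{"xyz":[0.001,0.01,0.085],"roll":0,"jaw":0.78},{"xyz":[0.001,0.02,0.085],"roll":0,"jaw":0.78},{"xyz":[0.001,0.03,0.085],"roll":0,"jaw":0.78}]' 10
python3 - <<'E'
from h import *
s=env.state();print(s["ee_pos"],w2b(s["ee_pos"]))
p,d=env.grab_frame("scene");cv2.imwrite("pics/s2.png",cv2.resize(p[100:320,150:400],None,fx=3,fy=2.7))
E
```

```text
time_s: 2.15
ee_pos: [455.9, 121.0, 12.8]
ee_rot: [179.9, -0.1, 61.7]
force: [0.1, -0.3, 0.3]
gripper_width: 20.2
[455.87069457 120.97104787  12.80548615] [-170.5  180.8]
```

View pics/s2.png

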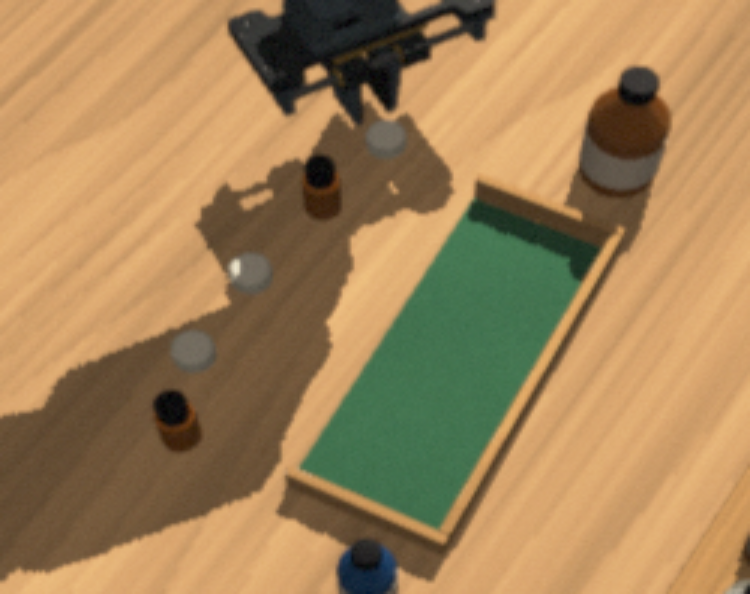

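Fingers are behind cap A at (385,135) and lined up with it. Sweep on.

```bash
python3 -m pendant '[{"xyz":[0,0.005,0.004],"roll":0,"jaw":0.78},{"xyz":[0,0.013,0.004],"roll":0,"jaw":0.78},{"xyz":[0,0.022,0.004],"roll":0,"jaw":0.78},{"xyz":[0,0.032,0.004],"roll":0,"jaw":0.78},{"xyz":[0,0.042,0.004],"roll":0,"jaw":0.78},{"xyz":[0,0.052,0.004],"roll":0,"jaw":0.78},{"xyz":[0,0.062,0.004],"roll":0,"jaw":0.78},{"xyz":[0,0.072,0.004],"roll":0,"jaw":0.78}]'
python3 -m pendant '[{"xyz":[0,0.01,0],"roll":0,"jaw":0.78},{"xyz":[0,0.02,0],"roll":0,"jaw":0.78},{"xyz":[0,0.03,0],"roll":0,"jaw":0.78},{"xyz":[0,0.04,0],"roll":0,"jaw":0.78},{"xyz":[0,0.05,0],"roll":0,"jaw":0.78},{"xyz":[0,0.06,0],"roll":0,"jaw":0.78},{"xyz":[0,0.068,0],"roll":0,"jaw":0.78},{"xyz":[0,0.074,0],"roll":0,"jaw":0.78}]'
python3 - <<'E'
from h import *
s=env.state();print(s["ee_pos"],w2b(s["ee_pos"]))
p,d=env.grab_frame("scene");cv2.imwrite("pics/s3.png",cv2.resize(p[100:320,150:400],None,fx=3,fy=2.7))
E
```

```text
time_s: 3.2
ee_pos: [518.6, 86.8, 8.3]
ee_rot: [-180.0, -0.0, 61.7]
force: [-0.2, 0.1, 0.5]
gripper_width: 20.1
time_s: 4.2
ee_pos: [583.5, 51.8, 8.3]
ee_rot: [-180.0, -0.0, 61.7]
force: [0.6, -0.7, -0.0]
gripper_width: 20.3
[583.53635951  51.76405556   8.27280116] [-50.8  98.5]
```

View pics/s3.png

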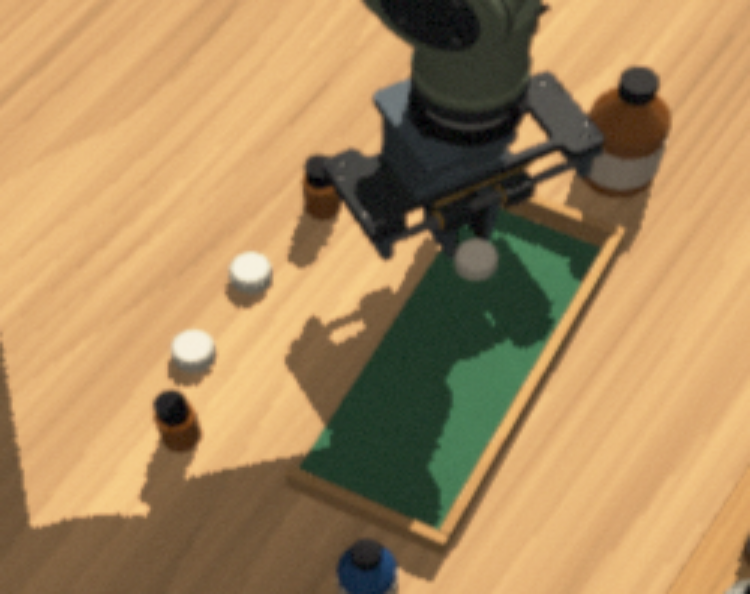

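Cap A sits at (475,255) in the crop, just inside the mouth. I'll push 18 mm further, then back off and rise.

```bash
python3 - <<'E'
from h import *
w=pix2w("scene",150+475/3,100+253/2.7,18);print(w,w2b(w))
E
python3 -m pendant '[{"xyz":[0,0.008,0],"roll":0,"jaw":0.78},{"xyz":[0,0.014,0],"roll":0,"jaw":0.78},{"xyz":[0,0.018,0],"roll":0,"jaw":0.78},{"xyz":[0,0.014,0],"roll":0,"jaw":0.78},{"xyz":[0,-0.01,0],"roll":0,"jaw":0.78},{"xyz":[0,-0.04,-0.02],"roll":0,"jaw":0.78},{"xyz":[0,-0.08,-0.06],"roll":0,"jaw":0.78},{"xyz":[0,-0.12,-0.10],"roll":0,"jaw":0.78}]'
python3 - <<'E'
from h import *
plan((479.5,-64),(-15,-5))
E
```

```text
[609.16378305  39.22273204  18.        ] [-26.7  83.3]
time_s: 5.25
ee_pos: [475.7, 109.5, 109.0]
ee_rot: [-179.9, 0.0, 61.7]
force: [0.6, 0.4, -0.2]
gripper_width: 19.9
t 5.25 yaw 61.65340874802414 target 96.30528864696541 roll -34.65187989894127 start [409.92344244 -71.68782402] shift xy -190.6745988226159 28.126103457418374 z 109.02418754203386 push L 194.52944393724547
```

```bash
python3 -m pendant '[{"xyz":[-0.045,0.007,0],"roll":-8,"jaw":0.78},{"xyz":[-0.09,0.014,0],"roll":-16,"jaw":0.78},{"xyz":[-0.14,0.021,0],"roll":-25,"jaw":0.78},{"xyz":[-0.191,0.028,0],"roll":-34.6,"jaw":0.78},{"xyz":[-0.191,0.028,0.03],"roll":-34.6,"jaw":0.78},{"xyz":[-0.191,0.028,0.07],"roll":-34.6,"jaw":0.78},{"xyz":[-0.191,0.028,0.1],"roll":-34.6,"jaw":0.78},{"xyz":[-0.191,0.028,0.1],"roll":-34.6,"jaw":0.78}]'
python3 - <<'E'
from h import *
p,d=env.grab_frame("side");cv2.imwrite("pics/s4.png",p)
plan((479.5,-64),(-15,-5))
E
```

```text
time_s: 6.25
ee_pos: [409.4, -71.9, 7.0]
ee_rot: [-179.7, -0.1, 96.3]
force: [-1.4, 0.4, 0.4]
gripper_width: 20.0
t 6.3 yaw 96.27576490810287 target 96.30528864696541 roll -0.029523738862536675 start [409.92344244 -71.68782402] shift xy 0.5530391753156181 -0.7924103362259673 z 8.125465356153168 push L 194.52944393724547
```

View pics/s4.png

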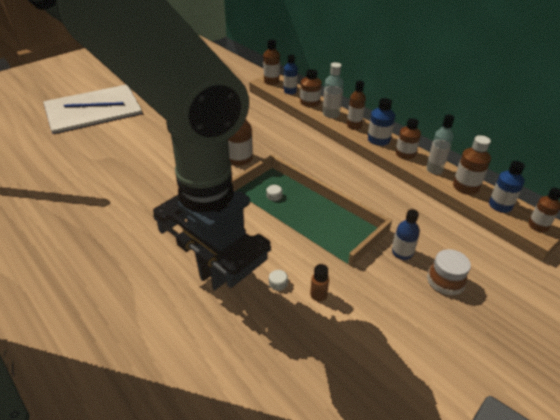

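Cap A lies inside the bay at (274,193). Now I'll sweep cap B.

```bash
python3 -m pendant '[{"xyz":[0,0.015,0],"roll":0,"jaw":0.78},{"xyz":[0,0.03,0],"roll":0,"jaw":0.78},{"xyz":[0,0.037,0],"roll":0,"jaw":0.78},{"xyz":[0,0.046,0],"roll":0,"jaw":0.78},{"xyz":[0,0.056,0],"roll":0,"jaw":0.78},{"xyz":[0,0.066,0],"roll":0,"jaw":0.78},{"xyz":[0,0.076,0],"roll":0,"jaw":0.78},{"xyz":[0,0.086,0],"roll":0,"jaw":0.78}]'
python3 -m pendant '[{"xyz":[0,0.01,0],"roll":0,"jaw":0.78},{"xyz":[0,0.02,0],"roll":0,"jaw":0.78},{"xyz":[0,0.03,0],"roll":0,"jaw":0.78},{"xyz":[0,0.04,0],"roll":0,"jaw":0.78},{"xyz":[0,0.05,0],"roll":0,"jaw":0.78},{"xyz":[0,0.06,0],"roll":0,"jaw":0.78},{"xyz":[0,0.07,0],"roll":0,"jaw":0.78},{"xyz":[0,0.08,0],"roll":0,"jaw":0.78}]'
python3 -m pendant '[{"xyz":[0,0.01,0],"roll":0,"jaw":0.78},{"xyz":[0,0.02,0],"roll":0,"jaw":0.78},{"xyz":[0,0.025,0],"roll":0,"jaw":0.78},{"xyz":[0,0.028,0],"roll":0,"jaw":0.78},{"xyz":[0,0.02,0],"roll":0,"jaw":0.78},{"xyz":[0,-0.01,-0.01],"roll":0,"jaw":0.78},{"xyz":[0,-0.05,-0.05],"roll":0,"jaw":0.78},{"xyz":[0,-0.09,-0.10],"roll":0,"jaw":0.78}]'
python3 - <<'E'
from h import *
p,d=env.grab_frame("side");cv2.imwrite("pics/s5.png",p)
plan((487,-141),(-15,-70))
E
```

```text
time_s: 7.3
ee_pos: [497.6, -63.0, 8.2]
ee_rot: [-180.0, -0.0, 96.3]
force: [-0.5, 0.4, 0.1]
gripper_width: 20.0
time_s: 8.3
ee_pos: [577.2, -54.3, 8.3]
ee_rot: [180.0, -0.0, 96.3]
force: [0.1, -1.0, 0.4]
gripper_width: 20.1
time_s: 9.3
ee_pos: [485.0, -64.0, 107.1]
ee_rot: [-179.8, -0.1, 96.3]
force: [0.6, -0.6, 0.9]
gripper_width: 19.6
t 9.35 yaw 96.24736730634703 target 100.94549489821684 roll -4.698127591869806 start [ 418.27342218 -154.29125655] shift xy -82.1643887653662 -74.11639856445552 z 113.03044623369914 push L 195.7652035608468
```

View pics/s5.png

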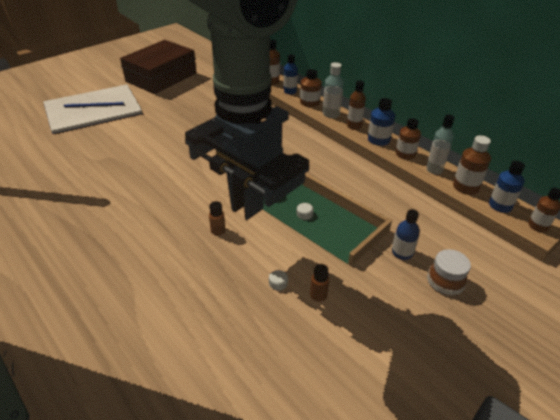

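```bash
python3 -m pendant '[{"xyz":[-0.03,-0.027,0],"roll":-2,"jaw":0.78},{"xyz":[-0.06,-0.054,0],"roll":-4,"jaw":0.78},{"xyz":[-0.082,-0.074,0],"roll":-4.7,"jaw":0.78},{"xyz":[-0.082,-0.074,0],"roll":-4.7,"jaw":0.78},{"xyz":[-0.082,-0.074,0.03],"roll":-4.7,"jaw":0.78},{"xyz":[-0.082,-0.074,0.07],"roll":-4.7,"jaw":0.78},{"xyz":[-0.082,-0.074,0.1],"roll":-4.7,"jaw":0.78},{"xyz":[-0.082,-0.074,0.1],"roll":-4.7,"jaw":0.78}]'
python3 - <<'E'
from h import *
env.grab_frame("side")
plan((487,-141),(-15,-70))
E
```

```text
time_s: 10.35
ee_pos: [422.0, -152.2, 5.4]
ee_rot: [-179.8, -0.2, 101.0]
force: [0.8, -0.2, 0.1]
gripper_width: 19.8
t 10.4 yaw 100.99380218213653 target 100.94549489821684 roll 0.04830728391969785 start [ 418.27342218 -154.29125655] shift xy -0.46268458791679745 -5.198277256559527 z 6.757976088747435 push L 195.7652035608468
```

```bash
python3 -m pendant '[{"xyz":[0,0.01,-0.001],"roll":0,"jaw":0.78},{"xyz":[0,0.024,-0.001],"roll":0,"jaw":0.78},{"xyz":[0,0.032,-0.001],"roll":0,"jaw":0.78},{"xyz":[0,0.040,-0.001],"roll":0,"jaw":0.78},{"xyz":[0,0.050,-0.001],"roll":0,"jaw":0.78},{"xyz":[0,0.060,-0.001],"roll":0,"jaw":0.78},{"xyz":[0,0.070,-0.001],"roll":0,"jaw":0.78},{"xyz":[0,0.080,-0.001],"roll":0,"jaw":0.78}]'
python3 -m pendant '[{"xyz":[0,0.01,0],"roll":0,"jaw":0.78},{"xyz":[0,0.02,0],"roll":0,"jaw":0.78},{"xyz":[0,0.03,0],"roll":0,"jaw":0.78},{"xyz":[0,0.04,0],"roll":0,"jaw":0.78},{"xyz":[0,0.05,0],"roll":0,"jaw":0.78},{"xyz":[0,0.06,0],"roll":0,"jaw":0.78},{"xyz":[0,0.07,0],"roll":0,"jaw":0.78},{"xyz":[0,0.08,0],"roll":0,"jaw":0.78}]'
python3 -m pendant '[{"xyz":[0,0.01,0],"roll":0,"jaw":0.78},{"xyz":[0,0.02,0],"roll":0,"jaw":0.78},{"xyz":[0,0.027,0],"roll":0,"jaw":0.78},{"xyz":[0,0.030,0],"roll":0,"jaw":0.78},{"xyz":[0,0.02,0],"roll":0,"jaw":0.78},{"xyz":[0,-0.01,-0.01],"roll":0,"jaw":0.78},{"xyz":[0,-0.05,-0.05],"roll":0,"jaw":0.78},{"xyz":[0,-0.10,-0.10],"roll":0,"jaw":0.78}]'
python3 -m pendant '[{"xyz":[0,-0.03,-0.04],"roll":0,"jaw":0.78},{"xyz":[0,-0.06,-0.08],"roll":0,"jaw":0.78},{"xyz":[0,-0.09,-0.1],"roll":0,"jaw":0.78},{"xyz":[0,-0.1,-0.1],"roll":0,"jaw":0.78},{"xyz":[0,-0.1,-0.1],"roll":0,"jaw":0.78},{"xyz":[0,-0.1,-0.1],"roll":0,"jaw":0.78},{"xyz":[0,-0.1,-0.1],"roll":0,"jaw":0.78},{"xyz":[0,-0.1,-0.1],"roll":0,"jaw":0.78}]'
python3 - <<'E'
from h import *
p,d=env.grab_frame("scene");cv2.imwrite("pics/s6.png",cv2.resize(p[100:320,150:400],None,fx=3,fy=2.7))
E
```

```text
time_s: 11.4
ee_pos: [502.6, -138.3, 8.0]
ee_rot: [180.0, -0.0, 101.0]
force: [-1.0, -0.5, -0.6]
gripper_width: 19.8
time_s: 12.4
ee_pos: [581.1, -123.1, 8.1]
ee_rot: [180.0, -0.0, 101.0]
force: [-0.4, -0.2, -0.3]
gripper_width: 19.8
time_s: 13.4
ee_pos: [485.4, -141.1, 102.5]
ee_rot: [-179.9, -0.1, 101.0]
force: [0.2, -0.4, 0.1]
gripper_width: 19.8
time_s: 14.4
ee_pos: [390.1, -160.0, 201.7]
ee_rot: [-180.0, -0.0, 101.0]
force: [0.3, 0.3, -0.2]
gripper_width: 20.6
```

View pics/s6.png

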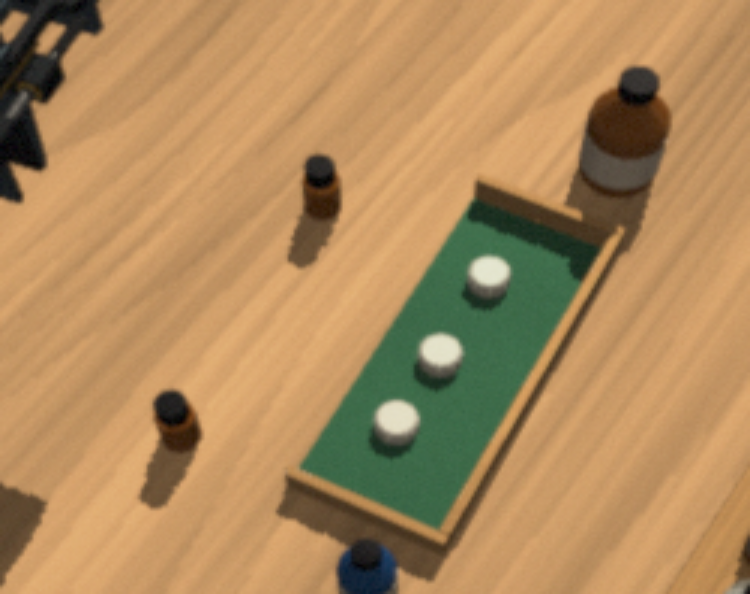

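All three caps are inside at (489,272), (440,351) and (397,418), and the bottles haven't moved. I'll check the numbers and hand in.

```bash
python3 - <<'E'
from h import *
for u,v in [(489,272),(440,351),(397,418)]: print(w2b(pix2w("scene",150+u/3,100+v/2.7,18)))
print(env.state()["time_s"], env.job_done())
E
```

```text
[-10.1  72.1]
[-10.4  -6.8]
[-11.6 -70.5]
the job is handed in; nothing more can be done
14.45 None
```

I swept all three caps along the bench into the bay, one at a time, and handed the job in at 14.45 s of the 54 s allowed. I cradled each cap between the fingertips, set to a fixed 20 mm opening, and pushed without pinching or lifting.

- **Caps:** the last scene picture puts their centres at (-10, 72), (-10, -7) and (-12, -71) mm in the bay's frame. That is about 44 mm past the mouth line, where 13 mm is needed, and well clear of the walls.
- **Bottles:** by eye, both roll-ons, the amber bottle and the blue bottle stand upright in their starting places. The jar lay outside that last crop, so I didn't check it at the end; the side view after the second cap still showed it in place, and the arm never went near it.
- **Forces:** the wrist readings I took stayed at noise level, about 1 N. I had no direct reading of the force on the caps.
- **Disagreement:** at the start, the scene and side cameras differed by 3 to 6 mm on the cap positions. I used the average, which the finger opening could absorb.

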